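# Get the lifting blade under the parts case

## Robot

A 7-joint arm with a two-finger parallel gripper is mounted at the origin on the work surface. World frame = base frame: x ahead of the robot, y to its left, z up, the work surface at z = 0. Lengths are in mm, angles in rad, forces in N, time in s.
With the tool pointing down it reaches from about 425 to 800 mm from the base axis. Payload 8.3 kg.
Tool frame: the origin (TCP) lies midway between the tips of the shut fingers; the grasp point (between the pads) lies 19 mm behind it; z points along the fingers, y is the line along which they close (so a half turn about z gives the same grasp; the last joint's range is limited). The gripper opens to 85 mm and grips with 20 to 120 N. Pads are 22 mm wide; open, the fingers measure 114 mm over their backs; the gripper's body (76 mm by 85 mm) begins 54 mm behind the grasp point. The pads swing forward as they close: fully open they stand 13 mm farther back than shut.
Start: joints at [1.218, 0.383, 0.016, 1.37, -0.006, 1.388, -0.046], TCP at [178.639, -598.906, 192.879] pointing down, gripper open.
Joint ranges: [-2.95, 2.95], [-0.25, 2.06], [-1.52, 1.56], [0.18, 2.33], [-1.44, 4.58], [0.02, 2.06], [-3.01, 3.01]. Speed limits (rad/s): [2.39, 2.39, 3.01, 3.01, 3.14, 3.14, 3.14].

## Interface

Orientations are given as a rotation vector (axis times angle).
In Python, from plant import r, camera, camera_params, workorder gives the robot as it stands.
- The arm moves only by the tool play_rows, never from a script. Its argument "commands" is a list of rows, each a list of 5 numbers: the closure, from 0 (fully open) to 1 (shut), then the shift along the tool's x, y, z in m, then the turn about the tool's z in rad. In form: [[hand, dx, dy, dz, yaw], ...]. A call has exactly 5 rows; each row is the pose to reach, as a shift and turn from the pose commanded when the call began, along the tool's axes at that moment; what a row does not reach only later rows make up. A row lasts 1/12 s, in which the tool goes at most 41.7 mm and 7.16 degrees, less where a joint would pass 70% of its speed; a pose out of reach is approached as far as the arm can. A call with a gripper value outside its range is refused whole. The fingers move at their own pace and stop on an object; "squeeze" is the grip in N (left out, the last holds). Time passes only in rows, so rows that repeat a pose let the fingers close, or fill a call up. It gives the time, the measured TCP pose, the force, the opening and the grip force at its end, in the units of the state.
- r.get_state(): the state, without advancing time (a new reading comes with each control period).
- camera(name): name is "scene" or "top" or "wrist"; returns the picture (384x512x3 uint8, blue, green, red); there is no depth.
- camera_params(name): a dict with "fx", "fy", "cx", "cy" (pixels), "R" (3x3) and "t" (3): a world point X has camera coordinates R X + t. Camera axes: x right, y down, z forward; pixel columns grow to the right and rows downward; lengths in mm; the calibration is good to about 2 mm. A picture is of the moment at which its call begins: read the wrist's pose just before it. camera_params takes no time and is no camera call; for the wrist camera it gives the pose at the moment of the call.
- workorder.sign_off(): hands the job in; it is judged then, once.
The state is a dict: "clock": time; "q": joint angles; "joint_vel": joint speeds; "joint_torque": joint torques, N m; "tcp_pos": TCP position; "ee_rot": TCP orientation; "ft_force": force on the tool from outside, world axes, zero at the start; "moment": the same for the moment, N m; "grip_width": finger opening in mm; "grip_force": force on a finger pad.
Only numpy, scipy, OpenCV 4.12 (cv2) and the standard library are available. Lean on these libraries where they do the work, as an engineer would, in place of code of your own. Each camera call takes 0.05 s, during which the arm holds its last target. There are 200 camera calls.

## Task

The heavy parts case has to be ready for shifting: tip it back on its rear bottom edge until it leans by itself on the sloping backrest behind it, lift the flat lifting blade off its two pegs and lay it flat on the bench with one end straight in and centred under the raised front, about a third of the case's depth. Then ease the case forward again until it stands on the blade, still at the foot of its backrest, and let go of everything. Never let the case drop or slam, and leave the jars and the tin as they are.

Things in the scene. Friction and masses are not known exactly. Their poses are not given: they have to be found in the camera images.
- case: Upright grey steel case, 60 deep (x) x 110 wide (y) x 150 tall, 0.6 to 0.9 kg, loose. Origin: centre of underside, z up; front (-x) faces the robot; it tips about its rear bottom edge, x = +30. Rear 3 to 6 in front of the backrest's foot. Tilted beyond about 21 degrees it falls back and rests at 30 to 32, its front edge 30 off the bench. Black carrying bar on top.
- case_bar (a point): Middle of the case's carrying bar: round, 14 thick, along the case's y, 184 above the underside and over its centre line (27 clear between bar and case top, end posts 78 apart inside, x and y axes as the case's).
- backrest: Fixed plywood board 130 wide on two wooden legs, sloping back 30 degrees from vertical, its top 110 above the bench, 12 thick. Origin: middle of the foot line of its front face on the bench; x points horizontally to the rear (away from the case), z up. It reaches 105 behind its origin.
- rack: Fixed tool rack, left or right of the case: upright pegboard panel 170 wide x 165 tall on a foot behind it. Origin: middle of the bottom edge of its front face; x to the rear, y along the panel. Two steel pegs 6 thick stick out 81 to the front (-x) at y = +28 and -28, their tops 143 above the bench, tips turned up to 155.
- blade: Lifting blade like a plasterer's trowel, same both ways round: flat steel plate 170 long (x) x 70 wide (y) x 4 thick, wooden bar handle above, 0.35 kg. Origin: centre of the underside, z up. Hangs level by its handle from the rack's pegs, plate along the panel, handle about 55 in front of it, underside 96 above the bench: lift it 15 or more, then take it off to the front.
- blade_grip (a point): Middle of the blade's handle: a bar 16 x 16 along the blade's x, 104 long, its centre 55 above the plate's underside; held up by two posts at x = +46 and -46.
- blade_end_a (a point): Middle of the plate's end edge at x = +85 of the blade, half way up the plate's thickness. Either end may go under the case.
- blade_end_b (a point): Middle of the plate's end edge at x = -85 of the blade, half way up the plate's thickness.
- jar_a: Glass screw jar with steel lid and paper label, 62 across, 110 tall, loose, on the left of the case. Origin: centre of its underside.
- jar_b: Glass screw jar with steel lid, no label, 62 across, 110 tall, loose, on the right of the case. Origin: centre of its underside.
- tin: Flat metal tin 87 x 57 x 21 (x, y, z), loose, on the bench in front of the case to one side. Origin: centre of its underside.
- bin: Fixed open dark steel bin 120 x 160 x 75 tall, on the other side of the case from the rack. Origin: centre of its underside.
There are look-alikes about, which are no part of the job. Of the things like the blade, leave any that is turquoise; of the rest the smaller one is meant.

How it is judged (in metres and radians):
On the way, in this order (a step that is already met when the one before it is completed fails the run):
1. the case leans back (more than 25 degrees) (angle between case's own z axis and vertical above 0.44 rad), for 0.3 s.
2. with the case still leaning back, one end of the blade is low under its raised front (angle between case's own z axis and vertical above 0.44 rad and ((x of blade_end_a in the frame of backrest above -0.052 m and height (world z) of blade_end_a below 0.016 m and y of blade_end_a in the frame of case between -0.03 and 0.03 m) or (x of blade_end_b in the frame of backrest above -0.052 m and height (world z) of blade_end_b below 0.016 m and y of blade_end_b in the frame of case between -0.03 and 0.03 m))), for 0.2 s.
At the end, for the whole second after the job is handed in: The case rests on the blade, tilted under 15 degrees, within 25 mm of the backrest's foot and 40 mm of its middle; one blade end is 12 to 56 mm under the front and within 30 mm of its middle, blade within 20 degrees of front-to-rear and flat (4.5 degrees); all at rest (angle between case's own z axis and vertical below 0.26 rad and ((x of blade_end_a in the frame of case between -0.018 and 0.026 m and y of blade_end_a in the frame of case between -0.03 and 0.03 m) or (x of blade_end_b in the frame of case between -0.018 and 0.026 m and y of blade_end_b in the frame of case between -0.03 and 0.03 m)) and contact force between case and blade above 0.3 N and angle between blade's own z axis and vertical below 0.08 rad and angle between the x axis of blade and the x axis of case, either way round below 0.35 rad and x of case in the frame of backrest above -0.055 m and y of case in the frame of backrest between -0.04 and 0.04 m and linear speed of each of case, blade below 0.02 m/s); the robot touches nothing.
It fails at once if the case drops or slams (turns faster than 1.85 rad/s, as when it falls forward unheld) (angular speed of case above 1.85 rad/s).
It fails at once if the case topples (angle between case's own z axis and vertical above 0.8 rad).
It fails at once if one screw jar is shoved more than 20 mm or tipped (distance of jar_a from where it was at the start of the episode above 0.02 m or angle between jar_a's own z axis and vertical above 0.3 rad).
It fails at once if the other screw jar is shoved more than 20 mm or tipped (distance of jar_b from where it was at the start of the episode above 0.02 m or angle between jar_b's own z axis and vertical above 0.3 rad).
It fails at once if the flat tin is shoved more than 20 mm or tipped (distance of tin from where it was at the start of the episode above 0.02 m or angle between tin's own z axis and vertical above 0.3 rad).
It also fails if it takes over 72 s, if anything falls off the work surface, if the arm or the gripper's body presses on something with over 40 N, if the wrist force passes 120 N, or if a joint passes its speed limit or range.

## Working session

There is one attempt and no reset: what is moved stays moved. The work goes in short steps, Python scripts to look and compute and a tool call to move; the robot and the scene stay as the last step left them, time stands still between calls to the robot, and variables do not carry over. Pictures are saved under pics/ and viewed, at most 10 in all, crops included, and the job is handed in when it is done.

Besides the shell and the picture viewer there is one more tool, called after ">>>" in YAML: its name, and indented under it one key for each argument. play_rows: Moves the arm, as the interface text tells. Its arguments: {"type":"object","properties":{"commands":{"type":"array","items":{"type":"array","items":{"type":"number"}}},"squeeze":{"type":"number"}},"required":["commands"]}

```bash
mkdir -p pics; ls; python3 - <<'E'
from plant import r,camera,camera_params
import cv2,numpy as np
s=r.get_state();print({k:np.round(v,3) for k,v in s.items()})
for n in("scene","top"):
    p=camera_params(n);print(n,{k:np.round(v,3).tolist() for k,v in p.items()})
    im=camera(n);cv2.imwrite(f"pics/{n}0.png",im)
a=cv2.imread("pics/scene0.png");b=cv2.imread("pics/top0.png")
cv2.imwrite("pics/s.png",cv2.resize(a,(800,600)));cv2.imwrite("pics/t.png",cv2.resize(b,(800,600)))
E
```

```text
pics
{'clock': np.float64(0.0), 'q': array([ 1.218,  0.384,  0.016,  1.371, -0.006,  1.388, -0.047]), 'joint_vel': array([ 0.001,  0.   ,  0.   ,  0.001,  0.   ,  0.002, -0.001]), 'joint_torque': array([-0.0000e+00, -6.2760e+01,  8.4400e-01, -3.7182e+01,  1.7000e-02,
        1.4000e-02,  0.0000e+00]), 'tcp_pos': array([ 178.468, -598.385,  191.899]), 'ee_rot': array([-3.107, -0.453,  0.   ]), 'ft_force': array([ 0.352, -0.575,  0.368]), 'moment': array([-0.003, -0.003, -0.014]), 'grip_force': np.float64(0.0), 'grip_width': np.float64(85.203)}
scene {'fx': 366.25, 'fy': 366.25, 'cx': 258.059, 'cy': 190.311, 'R': [[-0.685, 0.729, 0.008], [0.489, 0.468, -0.736], [-0.54, -0.5, -0.677]], 't': [301.194, -186.781, 1634.138]}
top {'fx': 453.04, 'fy': 453.04, 'cx': 262.813, 'cy': 187.202, 'R': [[-0.027, -1.0, 0.016], [-0.983, 0.023, -0.182], [0.182, -0.021, -0.983]], 't': [67.395, 504.886, 1582.838]}
```

View pics/s.png

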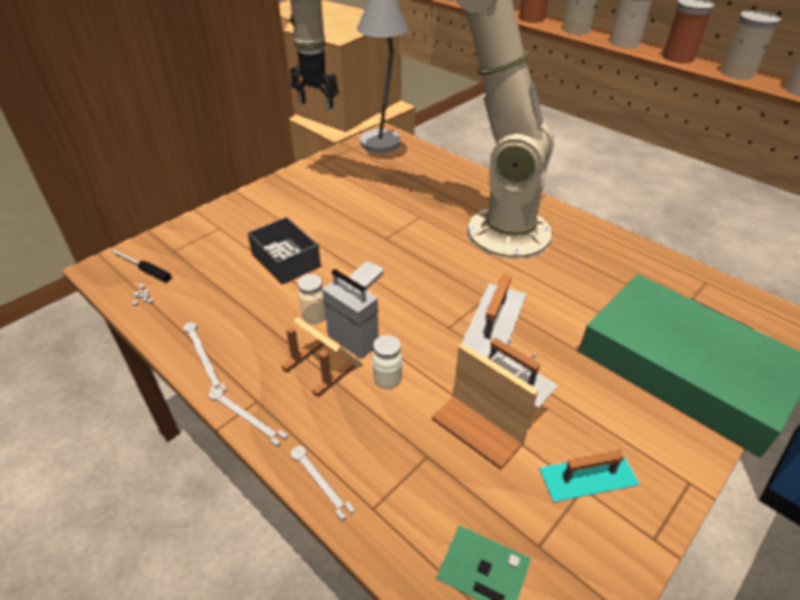

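View pics/t.png

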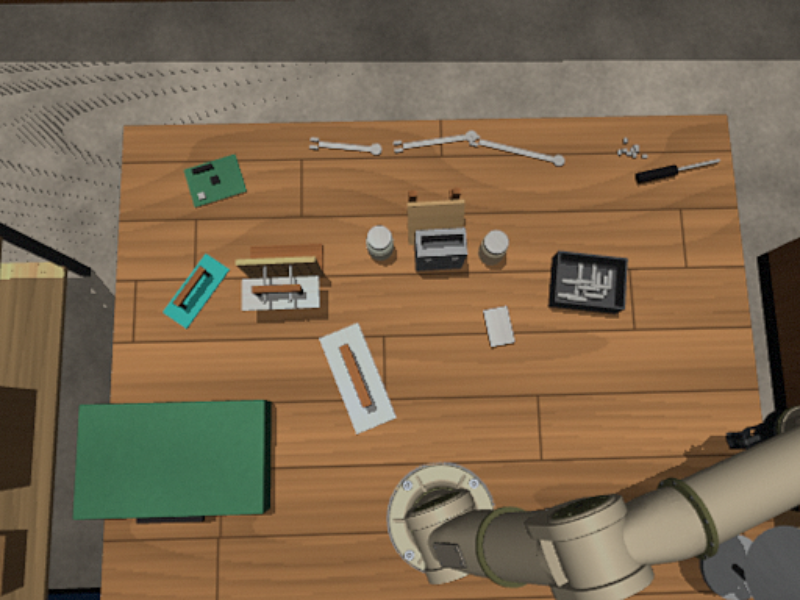

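The scene view (800x600 px) shows the case at (350,315), the backrest at (325,345), jar_a at (388,362), jar_b at (312,297) and the tin at (368,273).

There are three blade-like things in the top view:
- Turquoise blade at (196,290): excluded by its colour.
- Grey blade lying on the bench at (357,378): the larger one.
- Grey blade on the rack pegs at (280,288): it hangs and is the smaller of the two, so it should be the one meant.

I'll confirm this in a crop and measure.

```bash
cat > h.py <<'E'
import numpy as np,cv2
from plant import r,camera,camera_params
def ray(p,uv):
    R=np.array(p["R"]);t=np.array(p["t"])
    d=R.T@np.array([(uv[0]-p["cx"])/p["fx"],(uv[1]-p["cy"])/p["fy"],1]);return -R.T@t,d/np.linalg.norm(d)
def onz(p,uv,z):
    o,d=ray(p,uv);return o+d*(z-o[2])/d[2]
def tri(p1,a,p2,b):
    (o1,d1),(o2,d2)=ray(p1,a),ray(p2,b)
    A=np.stack([d1,-d2],1);k=np.linalg.lstsq(A,o2-o1,rcond=None)[0]
    x,y=o1+d1*k[0],o2+d2*k[1];return (x+y)/2,np.linalg.norm(x-y)
E
python3 - <<'E'
import cv2,numpy as np
T=cv2.imread("pics/top0.png");S=cv2.imread("pics/scene0.png")
def crop(I,x,y,w,h):
    c=cv2.resize(I[y:y+h,x:x+w],(400,300),interpolation=cv2.INTER_CUBIC)
    k=400/w
    for i in range(0,w,10):
        cv2.line(c,(int(i*k),0),(int(i*k),8 if (x+i)%50 else 20),(0,0,255),1)
        if i%20==0: cv2.putText(c,str(x+i),(int(i*k),30),0,.33,(0,0,255),1)
    for j in range(0,h,10):
        cv2.line(c,(0,int(j*k)),(8,int(j*k)),(0,0,255),1); cv2.putText(c,str(y+j),(10,int(j*k)+4),0,.33,(0,0,255),1)
    return c
m=np.vstack([np.hstack([crop(T,140,150,80,60),crop(T,240,115,80,60)]),np.hstack([crop(S,280,170,100,75),crop(S,180,165,100,75)])])
cv2.imwrite("pics/m.png",m)
E
```

```text
(no output)
```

View pics/m.png

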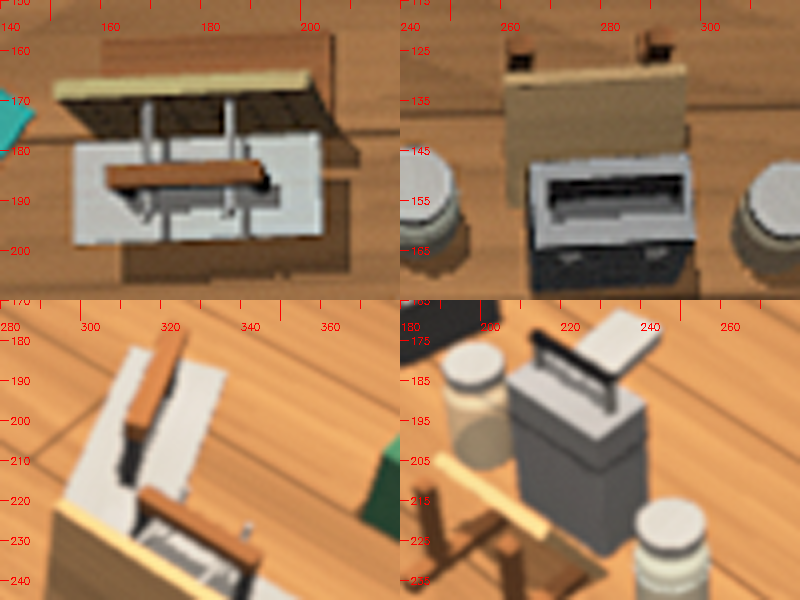

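The crop confirms the target: the plain grey blade with the orange handle hangs on the two pegs, its handle centre at about (177,185) in the raw top image and (330,225) in the scene image. It is smaller than the loose grey one. The case bar centre is at about (283,152) in top and (223,180) in scene.

```bash
python3 - <<'E'
from h import *
P,Q=camera_params("top"),camera_params("scene")
T=lambda X,Y,x0,y0:(x0+X/5-.4,y0+Y/5-.4)
def pr(n,*a):print(n,*[np.round(x,1) for x in a])
t1=lambda X,Y:T(X,Y,140,150); t2=lambda X,Y:T(X-400,Y,240,115)
s1=lambda X,Y:(280+X/4-.4,170+(Y-300)/4-.4); s2=lambda X,Y:(180+(X-400)/4-.4,165+(Y-300)/4-.4)
pr("handle top",*tri(P,t1(185,174),Q,s1(201,522)))
pr("bar",*tri(P,t2(615,186),Q,s2(573,360)))
a,b=onz(P,t1(107,177),159),onz(P,t1(263,170),159);pr("handle ends",a,b,np.degrees(np.arctan2(*(a-b)[:2])))
c=[onz(P,t2(*k),150) for k in((530,160),(690,153),(694,240),(534,247))];pr("case top",*c,np.mean(c,0))
pr("bar ends",onz(P,t2(547,188),186),onz(P,t2(683,182),186))
pr("back top",onz(P,t2(505,76),110),onz(P,t2(687,68),110))
pr("panel top",onz(P,t1(55,90),165),onz(P,t1(308,72),165))
pr("blade plate",*[onz(P,t1(*k),100) for k in((75,143),(320,133),(323,234),(75,244))])
im=cv2.imread("pics/top0.png")
pr("jars",onz(P,(380/800*512,233*.64),110),onz(P,(496*.64,241*.64),110),"tin",onz(P,(499*.64,326*.64),20))
E
```

```text
handle top [501.  345.3 159.5] 2.7
bar [598.6 -10.9 184.8] 1.5
handle ends [501. 396. 159.] [503.3 292.4 159. ] -1.3
case top [628.   43.6 150. ] [630.6 -66.1 150. ] [569.3 -66.3 150. ] [566.9  42.6 150. ] [598.7 -11.5 150. ]
bar ends [598.5  33.9 186. ] [600.6 -56.9 186. ]
back top [700.9  58.4 110. ] [704.1 -70.6 110. ]
panel top [559.8 430.2 165. ] [568.3 261.6 165. ]
blade plate [537.  430.7 100. ] [540.2 260.9 100. ] [468.9 259.  100. ] [466.  429.5 100. ]Traceback (most recent call last):
  File "<stdin>", line 16, in <module>
  File "<stdin>", line 4, in pr
    return _wrapfunc(a, 'round', decimals=decimals, out=out)
    return _wrapit(obj, method, *args, **kwds)
    result = getattr(arr, method)(*args, **kwds)
numpy._core._exceptions._UFuncNoLoopError: ufunc 'multiply' did not contain a loop with signature matching types (dtype('<U3'), dtype('float64')) -> None
```

>>> play_rows:
  commands:
    - [0.3,0.028,-0.022,-0.01,0]
    - [0.3,0.057,-0.044,-0.02,0]
    - [0.3,0.085,-0.066,-0.03,0]
    - [0.3,0.114,-0.088,-0.04,0]
    - [0.3,0.142,-0.11,-0.05,0]
  squeeze: 25

```text
clock: 0.52
tcp_pos: [284.0, -451.1, 242.9]
ee_rot: [-3.108, -0.454, 0.001]
ft_force: [1.5, -0.7, 0.3]
grip_width: 59.8
grip_force: 0.0
```

>>> play_rows:
  commands:
    - [0.3,0.028,-0.022,0,-0.12]
    - [0.3,0.057,-0.044,0,-0.24]
    - [0.3,0.085,-0.066,0,-0.36]
    - [0.3,0.114,-0.088,0,-0.48]
    - [0.3,0.142,-0.11,0,-0.6]

```text
clock: 0.93
tcp_pos: [388.5, -305.2, 242.7]
ee_rot: [-2.831, -1.36, 0.0]
ft_force: [0.2, -1.0, -0.6]
grip_width: 60.0
grip_force: 0.0
```

```bash
cat >> h.py <<'E'
def plan(x,y,z,yaw):
    """shift in tool axes (m) to world target mm; yaw = wanted world angle (deg) of tool x"""
    from scipy.spatial.transform import Rotation as Ro
    s=r.get_state();M=Ro.from_rotvec(s["ee_rot"]).as_matrix();p=np.array(s["tcp_pos"])
    a=np.degrees(np.arctan2(M[1,0],M[0,0]));d=M.T@(np.array([x,y,z])-p)/1000
    print("t",round(s["clock"],2),"pos",p.round(1),"yaw",a.round(1),"w",round(s["grip_width"],1),"gf",round(s["grip_force"],1),"F",np.round(s["ft_force"],1),"q7",round(s["q"][6],2))
    print("shift",d.round(4),"turn",round(-np.radians((yaw-a+180)%360-180),3))
E
python3 -c "
from h import *
plan(598.5,-11,235,91.3)"
```

```text
t 0.93 pos [ 388.5 -305.2  242.7] yaw 51.3 w 60.0 gf 0.0 F [ 0.2 -1.  -0.6] q7 -0.1
shift [ 0.3609 -0.0199  0.0077] turn -0.698
```

>>> play_rows:
  commands:
    - [0.3,0.036,-0.002,0,-0.07]
    - [0.3,0.072,-0.004,0,-0.14]
    - [0.3,0.108,-0.006,0,-0.21]
    - [0.3,0.144,-0.008,0,-0.28]
    - [0.3,0.18,-0.01,0,-0.35]

```text
clock: 1.35
tcp_pos: [493.9, -159.2, 242.7]
ee_rot: [-2.554, -1.829, 0.0]
ft_force: [0.9, -0.5, -0.5]
grip_width: 59.9
grip_force: 0.0
```

>>> play_rows:
  commands:
    - [0.3,0.035,0.011,0,-0.07]
    - [0.3,0.07,0.021,0,-0.14]
    - [0.3,0.105,0.032,0.002,-0.21]
    - [0.3,0.14,0.042,0.004,-0.28]
    - [0.3,0.173,0.053,0.006,-0.348]

```text
clock: 1.77
tcp_pos: [600.3, -12.5, 236.5]
ee_rot: [-2.198, -2.244, 0.0]
ft_force: [0.8, 0.1, 0.7]
grip_width: 59.7
grip_force: 0.0
```

```bash
python3 -c "
from h import *
plan(598.5,-11,235,91.3)
p=camera_params('wrist');im=camera('wrist')
cv2.imwrite('pics/w1r.png',im);cv2.imwrite('pics/w1.png',im)
o,d=ray(p,(256,192));print(o.round(),d.round(2))
for X in ([598.6,-11,184.8],[599.6,-57,185],[598.4,34,185],[598.5,-11,190]):
    c=np.array(p['R'])@np.array(X)+np.array(p['t']);print(X,(p['fx']*c[0]/c[2]+p['cx']).round(),(p['fy']*c[1]/c[2]+p['cy']).round())
"
```

```text
t 1.77 pos [600.3 -12.5 236.5] yaw 91.2 w 59.7 gf 0.0 F [0.8 0.1 0.7] q7 -0.15
shift [ 0.0015 -0.0018  0.0015] turn -0.002
[598.  56. 418.] [-0.01 -0.28 -0.96]
[598.6, -11, 184.8] 259.0 191.0
[599.6, -57, 185] 259.0 237.0
[598.4, 34, 185] 260.0 141.0
[598.5, -11, 190] 259.0 193.0
```

View pics/w1.png

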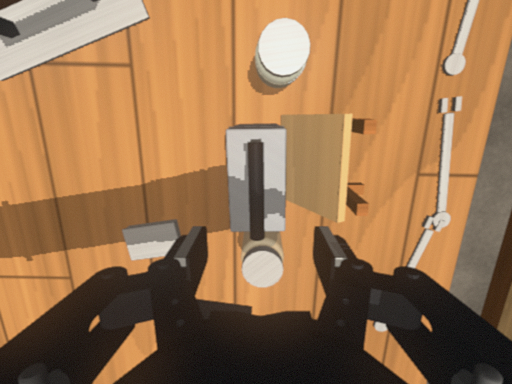

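The wrist view shows the bar running from (257,140) to (258,238), with its middle at (257,190). The predicted position was (259,191), so I'm going down to grip it.

>>> play_rows:
  commands:
    - [0.3,0.001,-0.002,0.025,0]
    - [0.3,0.001,-0.002,0.05,0]
    - [0.3,0.001,-0.002,0.066,0]
    - [0.5,0.001,-0.002,0.066,0]
    - [0.8,0.001,-0.002,0.066,0]

```text
clock: 2.23
tcp_pos: [597.0, -13.6, 170.2]
ee_rot: [-2.201, -2.239, 0.002]
ft_force: [0.6, -0.5, 1.3]
grip_width: 36.6
grip_force: 0.0
```

>>> play_rows:
  commands:
    - [1,0,0,0,0]
    - [1,0,0,0,0]
    - [1,0,0,0,0]
    - [1,0,0,0,0]
    - [1,0,0,0,0]

```text
clock: 2.65
tcp_pos: [598.1, -13.4, 171.6]
ee_rot: [2.202, 2.24, 0.001]
ft_force: [-0.1, -0.6, -0.4]
grip_width: 0.0
grip_force: 0.0
```

```bash
python3 -c "
from h import *
plan(598.5,-11,235,91.3)
a=camera('wrist')[100:384,120:400];b=camera('scene')[140:240,170:290]
cv2.imwrite('pics/w2.png',np.hstack([cv2.resize(a,(400,406)),cv2.resize(b,(400,333))[:333]]) if 0 else np.hstack([cv2.resize(a,(400,400)),cv2.resize(b,(400,400))]))
"
```

```text
t 2.65 pos [598.1 -13.4 171.6] yaw 91.0 w 0.0 gf 0.0 F [-0.1 -0.6 -0.4] q7 -0.17
shift [ 0.0024  0.0005 -0.0634] turn -0.006
```

View pics/w2.png

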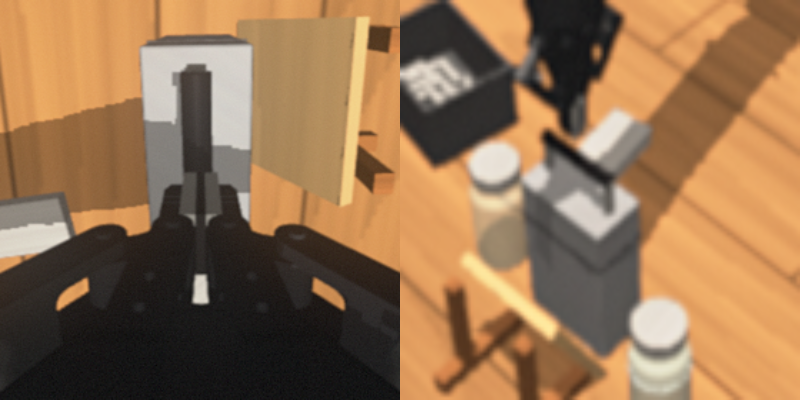

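```bash
python3 -c "
from h import *
def pj(p,X):
    c=np.array(p['R'])@np.array(X)+np.array(p['t']);return round(p['fx']*c[0]/c[2]+p['cx'],1),round(p['fy']*c[1]/c[2]+p['cy'],1)
S=camera_params('scene');W=camera_params('wrist')
for X in ([598,-13.4,171.6],[598,-13.4,191],[598,-13.4,210],[598,-11,185]): print(X,pj(S,X),pj(W,X))
print(tri(S,(222,173),W,(263,225)))
im=camera('scene')[150:200,195:255];cv2.imwrite('pics/w3.png',cv2.resize(im,(720,600),interpolation=cv2.INTER_CUBIC))
"
```

```text
[598, -13.4, 171.6] (np.float64(222.5), np.float64(182.2)) (np.float64(261.2), np.float64(212.8))
[598, -13.4, 191] (np.float64(222.1), np.float64(177.7)) (np.float64(261.3), np.float64(223.4))
[598, -13.4, 210] (np.float64(221.8), np.float64(173.2)) (np.float64(261.5), np.float64(236.2))
[598, -11, 185] (np.float64(222.7), np.float64(179.4)) (np.float64(261.3), np.float64(216.6))
(array([599.86582511,  -6.66480673, 214.52276149]), np.float64(4.837176598865696))
```

View pics/w3.png

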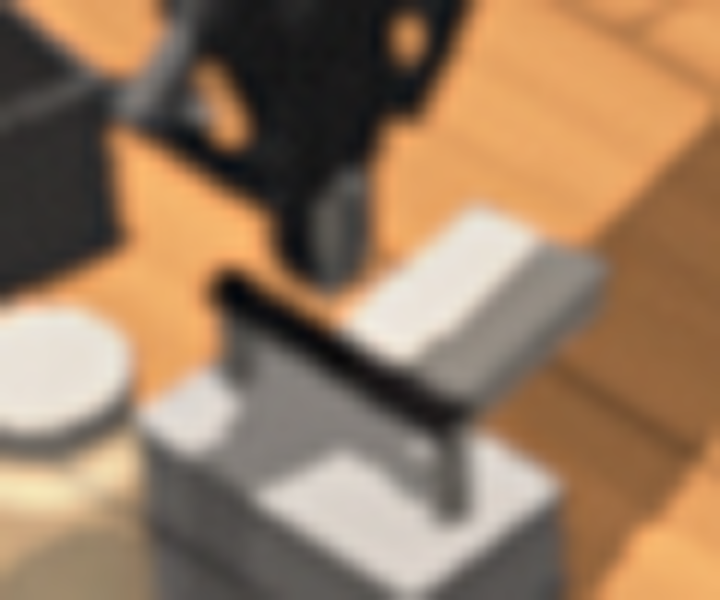

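The scene crop shows the shut tips at about pixel (222,174). That is above the bar, roughly 35 mm higher than the reported TCP implies, so the fingers closed over the bar without touching anything. I'll open, go 40 mm lower and close again.

>>> play_rows:
  commands:
    - [0.3,0,0,-0.005,0]
    - [0.3,0,0,-0.005,0]
    - [0.3,0,0,-0.005,0]
    - [0.3,0,0,-0.005,0]
    - [0.3,0,0,-0.005,0]

```text
clock: 3.22
tcp_pos: [597.7, -13.4, 175.9]
ee_rot: [-2.202, -2.24, -0.0]
ft_force: [0.2, -0.1, -0.1]
grip_width: 58.8
grip_force: 0.0
```

>>> play_rows:
  commands:
    - [0.3,0,0,0.01,0]
    - [0.3,0,0,0.02,0]
    - [0.3,0,0,0.03,0]
    - [0.3,0,0,0.04,0]
    - [0.3,0,0,0.045,0]

```text
clock: 3.63
tcp_pos: [596.6, -13.6, 128.4]
ee_rot: [-2.201, -2.239, 0.003]
ft_force: [-0.4, -0.6, -0.6]
grip_width: 59.8
grip_force: 0.0
```

>>> play_rows:
  commands:
    - [0.5,0,0,0,0]
    - [0.7,0,0,0,0]
    - [1,0,0,0,0]
    - [1,0,0,0,0]
    - [1,0,0,0,0]

```text
clock: 4.05
tcp_pos: [598.0, -13.3, 131.6]
ee_rot: [2.202, 2.24, 0.001]
ft_force: [-2.3, 0.2, 2.4]
grip_width: 13.2
grip_force: 24.5
```

>>> play_rows:
  commands:
    - [1,0,0,0,0]
    - [1,0,0,0,0]
    - [1,0,0,0,0]
    - [1,0,0,0,0]
    - [1,0,0,0,0]

```text
clock: 4.47
tcp_pos: [598.1, -13.3, 131.6]
ee_rot: [2.202, 2.24, 0.001]
ft_force: [-2.4, 0.1, 5.6]
grip_width: 12.7
grip_force: 24.8
```

```bash
python3 -c "
from h import *
plan(598.5,-11,171,91.3)
im=camera('scene')[150:200,195:255];w=camera('wrist')[150:300,180:340]
cv2.imwrite('pics/w4.png',np.hstack([cv2.resize(im,(400,400),interpolation=cv2.INTER_CUBIC),cv2.resize(w,(400,400))]))
"
```

```text
t 4.47 pos [598.1 -13.3 131.6] yaw 91.0 w 12.7 gf 24.8 F [-2.4  0.1  5.6] q7 -0.18
shift [ 0.0023  0.0005 -0.0394] turn -0.006
```

View pics/w4.png

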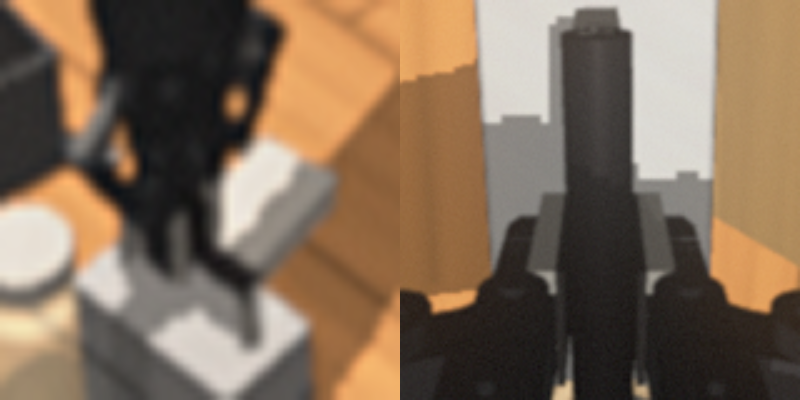

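The bar is held (grip 24.8 N). The scene crop shows the tips at about (221,184), just below the bar, so the real tips sit about 41 mm above the reported TCP. Now I'm tipping the case along its arc.

>>> play_rows:
  commands:
    - [1,0,0.008,-0.001,0]
    - [1,0,0.016,-0.0019,0]
    - [1,0,0.024,-0.0022,0]
    - [1,0,0.0325,-0.0024,0]
    - [1,0,0.0405,-0.0021,0]

```text
clock: 4.98
tcp_pos: [639.1, -12.5, 132.9]
ee_rot: [-2.202, -2.24, -0.0]
ft_force: [-1.6, 0.3, 1.8]
grip_width: 13.2
grip_force: 25.4
```

```bash
python3 -c "
from h import *
plan(638.5,-11,171,91.3)
im=camera('scene')[130:250,170:330]
cv2.imwrite('pics/w5.png',cv2.resize(im,(800,600),interpolation=cv2.INTER_CUBIC))
"
```

```text
t 4.98 pos [639.1 -12.5 132.9] yaw 91.0 w 13.2 gf 25.4 F [-1.6  0.3  1.8] q7 -0.19
shift [ 0.0015 -0.0005 -0.0381] turn -0.006
```

View pics/w5.png

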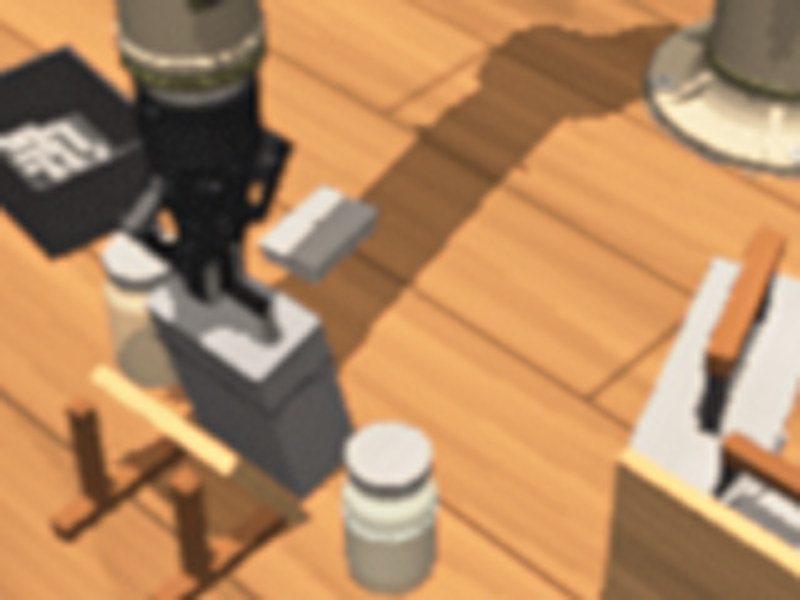

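>>> play_rows:
  commands:
    - [1,0,0.008,0.0006,0]
    - [1,0,0.018,0.0019,0]
    - [1,0,0.0275,0.0036,0]
    - [1,0,0.037,0.0058,0]
    - [1,0,0.0465,0.0086,0]

```text
clock: 5.45
tcp_pos: [685.8, -11.8, 124.3]
ee_rot: [2.202, 2.24, 0.001]
ft_force: [-0.6, 0.4, 1.9]
grip_width: 13.0
grip_force: 25.4
```

>>> play_rows:
  commands:
    - [1,0,0.003,0.001,0]
    - [1,0,0.006,0.002,0]
    - [1,0,0.009,0.003,0]
    - [1,0,0.0115,0.0041,0]
    - [1,0,0.0115,0.0041,0]

```text
clock: 5.87
tcp_pos: [696.4, -11.7, 120.1]
ee_rot: [-2.202, -2.24, -0.0]
ft_force: [-0.6, 1.4, 1.6]
grip_width: 12.8
grip_force: 25.5
```

```bash
python3 -c "
from h import *
plan(696,-11,131.6-10,91.3)
im=camera('scene')[130:250,170:330]
cv2.imwrite('pics/w6.png',cv2.resize(im,(800,600),interpolation=cv2.INTER_CUBIC))
"
```

```text
t 5.87 pos [696.4 -11.7 120.1] yaw 91.0 w 12.8 gf 25.5 F [-0.6  1.4  1.6] q7 -0.19
shift [ 0.0007 -0.0004 -0.0015] turn -0.006
```

View pics/w6.png

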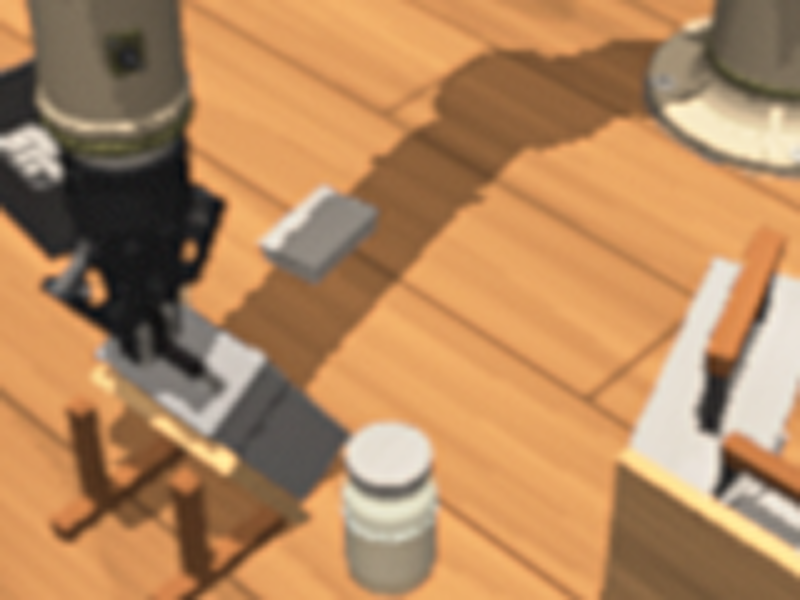

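The scene view shows the case leaning at about 30°, top edge at (165,390) against the backrest. I'm nudging it the last bit, then letting go partly and rising.

>>> play_rows:
  commands:
    - [1,0,0.001,0.0005,0]
    - [1,0,0.002,0.001,0]
    - [1,0,0.003,0.001,0]
    - [0.9,0,0.003,0.001,0]
    - [0.8,0,0.003,0.001,0]

```text
clock: 6.33
tcp_pos: [699.2, -12.1, 119.3]
ee_rot: [2.203, 2.24, -0.001]
ft_force: [0.6, 0.9, 0.4]
grip_width: 17.1
grip_force: 0.0
```

>>> play_rows:
  commands:
    - [0.75,0,0,0,0]
    - [0.7,0,0,0,0]
    - [0.65,0,0,0,0]
    - [0.6,0,0,0,0]
    - [0.6,0,0,0,0]

```text
clock: 6.75
tcp_pos: [699.4, -11.7, 119.3]
ee_rot: [2.202, 2.24, 0.0]
ft_force: [-0.2, 0.4, -0.2]
grip_width: 34.4
grip_force: 0.0
```

>>> play_rows:
  commands:
    - [0.6,0,0,-0.01,0]
    - [0.6,0,0,-0.025,0]
    - [0.6,0,0,-0.045,0]
    - [0.6,0,0,-0.065,0]
    - [0.6,0,0,-0.085,0]

```text
clock: 7.17
tcp_pos: [699.3, -11.6, 206.2]
ee_rot: [2.202, 2.24, 0.001]
ft_force: [0.9, -0.5, -0.1]
grip_width: 34.2
grip_force: 0.0
```

```bash
python3 -c "
from h import *
plan(501,345.3,190,91.3)
p=camera_params('top');im=camera('top');cv2.imwrite('pics/top2.png',im)
w=camera('wrist');cv2.imwrite('pics/wr2.png',w)
"
```

```text
t 7.17 pos [699.3 -11.6 206.2] yaw 91.0 w 34.2 gf 0.0 F [ 0.9 -0.5 -0.1] q7 -0.17
shift [ 0.3603 -0.1922  0.0161] turn -0.006
```

>>> play_rows:
  commands:
    - [0.4,0.035,-0.019,0,0]
    - [0.4,0.07,-0.038,0,0]
    - [0.4,0.106,-0.057,0,0]
    - [0.4,0.142,-0.076,0,0]
    - [0.4,0.178,-0.095,0,0]

```text
clock: 7.68
tcp_pos: [600.0, 166.0, 204.5]
ee_rot: [2.203, 2.24, 0.0]
ft_force: [1.1, 0.3, 0.1]
grip_width: 51.3
grip_force: 0.0
```

>>> play_rows:
  commands:
    - [0.4,0.036,-0.02,0.003,0]
    - [0.4,0.072,-0.039,0.006,0]
    - [0.4,0.11,-0.059,0.01,0]
    - [0.4,0.147,-0.079,0.013,0]
    - [0.4,0.182,-0.097,0.016,-0.006]

```text
clock: 8.1
tcp_pos: [499.9, 346.4, 188.6]
ee_rot: [2.196, 2.246, 0.001]
ft_force: [1.3, 0.6, -0.9]
grip_width: 51.5
grip_force: 0.0
```

>>> play_rows:
  commands:
    - [0.4,0,0,0,0]
    - [0.4,0,0,0,0]
    - [0.4,0,0,0,0]
    - [0.4,0,0,0,0]
    - [0.4,0,0,0,0]

```text
clock: 8.52
tcp_pos: [502.4, 343.4, 188.3]
ee_rot: [2.198, 2.243, -0.0]
ft_force: [0.0, 0.2, 0.1]
grip_width: 51.3
grip_force: 0.0
```

```bash
python3 -c "
from h import *
plan(501,345.3,92,91.3)
p=camera_params('wrist');w=camera('wrist');cv2.imwrite('pics/wr3.png',w)
hsv=cv2.cvtColor(w,cv2.COLOR_BGR2HSV)
def pj(X):
    c=np.array(p['R'])@np.array(X)+np.array(p['t']);return np.array([p['fx']*c[0]/c[2]+p['cx'],p['fy']*c[1]/c[2]+p['cy']])
c=pj([501,345.3,159]);print('pred centre',c,'ends',pj([501,396,159]),pj([503.3,292.4,159]))
u,v=c.astype(int);print('hsv at',hsv[v,u], hsv[v,u-12:u+13:3].tolist())
h0=hsv[v,u].astype(int)
m=((abs(hsv[...,0].astype(int)-h0[0])<6)&(hsv[...,1]>h0[1]-35)&(hsv[...,2]>60)).astype(np.uint8)
n,l,st,ce=cv2.connectedComponentsWithStats(m)
for i in np.argsort(-st[1:,4])[:4]+1: print(st[i],ce[i])
i=l[v,u]
if i:
  ct,_=cv2.findContours((l==i).astype(np.uint8),0,2);R=cv2.minAreaRect(ct[0]);print(R);print('world on z159',onz(p,R[0],159))
"
```

```text
t 8.52 pos [502.4 343.4 188.3] yaw 91.2 w 51.3 gf 0.0 F [0.  0.2 0.1] q7 -0.82
shift [ 0.002  -0.0014  0.0963] turn -0.003
pred centre [259.21931884 197.83516583] ends [260.47247216 135.30482814] [260.6855832  255.30428076]
hsv at [ 13 152 151] [[18, 27, 142], [12, 106, 106], [12, 138, 116], [13, 133, 123], [13, 152, 151], [13, 153, 193], [13, 153, 190], [11, 94, 141], [21, 24, 139]]
[     0      0    512    345 106311] [266.32521564 151.0835003 ]
[ 250  134   18  119 2031] [258.61201379 191.50763171]
[  98  317   65   67 1612] [136.05459057 351.24503722]
[364 318  59  66 982] [387.98879837 353.25967413]
((258.5, 193.0), (118.0, 17.0), 90.0)
world on z159 [500.33030157 349.44702511 159.        ]
```

>>> play_rows:
  commands:
    - [0.4,0.002,-0.0015,0.02,0]
    - [0.4,0.002,-0.0015,0.04,0]
    - [0.4,0.002,-0.0015,0.055,0]
    - [0.4,0.002,-0.0015,0.065,0]
    - [0.4,0.002,-0.0015,0.072,0]

```text
clock: 8.98
tcp_pos: [499.9, 345.8, 115.1]
ee_rot: [-2.197, -2.245, 0.002]
ft_force: [-0.5, 0.8, -0.3]
grip_width: 51.4
grip_force: 0.0
```

>>> play_rows:
  commands:
    - [0.4,0,0,0.006,0]
    - [0.4,0,0,0.012,0]
    - [0.4,0,0,0.018,0]
    - [0.4,0,0,0.022,0]
    - [0.4,0,0,0.024,0]

```text
clock: 9.4
tcp_pos: [499.5, 346.9, 91.9]
ee_rot: [-2.196, -2.247, 0.0]
ft_force: [-0.0, -0.8, 0.4]
grip_width: 51.1
grip_force: 0.0
```

```bash
python3 -c "
from h import *
plan(501,346,92,91.3)
p=camera_params('scene');im=camera('scene');cv2.imwrite('pics/sc3.png',im)
w=camera('wrist');cv2.imwrite('pics/wr4.png',w)
a=im[185:265,285:392];b=w[100:320,130:390]
cv2.imwrite('pics/w7.png',np.hstack([cv2.resize(a,(400,400),interpolation=cv2.INTER_CUBIC),cv2.resize(b,(400,400))]))
"
```

```text
t 9.4 pos [499.5 346.9  91.9] yaw 91.3 w 51.1 gf 0.0 F [-0.  -0.8  0.4] q7 -0.86
shift [-0.0009  0.0014 -0.0001] turn 0.0
```

>>> play_rows:
  commands:
    - [0.55,-0.001,0.001,0,0]
    - [0.7,-0.001,0.001,0,0]
    - [0.85,-0.001,0.001,0,0]
    - [1,-0.001,0.001,0,0]
    - [1,-0.001,0.001,0,0]
  squeeze: 60

```text
clock: 9.92
tcp_pos: [500.9, 346.1, 92.9]
ee_rot: [2.196, 2.247, 0.001]
ft_force: [-0.8, -1.4, 3.6]
grip_width: 15.1
grip_force: 59.0
```

>>> play_rows:
  commands:
    - [1,0,0,0,0]
    - [1,0,0,0,0]
    - [1,0,0,0,0]
    - [1,0,0,0,0]
    - [1,0,0,0,0]

```text
clock: 10.33
tcp_pos: [500.9, 346.1, 92.9]
ee_rot: [2.196, 2.247, 0.001]
ft_force: [-1.1, -1.0, 5.0]
grip_width: 14.9
grip_force: 59.3
```

>>> play_rows:
  commands:
    - [1,0,0,-0.004,0]
    - [1,0,0,-0.01,0]
    - [1,0,0,-0.015,0]
    - [1,0,0,-0.02,0]
    - [1,0,0,-0.024,0]

```text
clock: 10.75
tcp_pos: [500.7, 346.1, 116.9]
ee_rot: [-2.196, -2.247, -0.0]
ft_force: [0.1, -0.0, -3.8]
grip_width: 15.3
grip_force: 58.6
```

>>> play_rows:
  commands:
    - [1,0,-0.014,0,0]
    - [1,0,-0.03,0,0]
    - [1,0,-0.047,0,0]
    - [1,0,-0.064,0,0]
    - [1,0,-0.08,0,0]

```text
clock: 11.17
tcp_pos: [419.7, 344.2, 116.6]
ee_rot: [-2.195, -2.247, -0.0]
ft_force: [-1.0, 0.0, -3.8]
grip_width: 14.9
grip_force: 58.8
```

>>> play_rows:
  commands:
    - [1,-0.02,0.001,-0.02,0.105]
    - [1,-0.044,0.0015,-0.035,0.21]
    - [1,-0.069,0.002,-0.05,0.314]
    - [1,-0.094,0.003,-0.05,0.419]
    - [1,-0.119,0.004,-0.05,0.524]

```text
clock: 11.58
tcp_pos: [427.8, 224.8, 167.9]
ee_rot: [2.706, 1.595, 0.004]
ft_force: [0.6, -1.5, -4.1]
grip_width: 14.9
grip_force: 59.3
```

>>> play_rows:
  commands:
    - [1,-0.02,0.0125,0,0.105]
    - [1,-0.04,0.025,0,0.21]
    - [1,-0.061,0.0375,0,0.314]
    - [1,-0.081,0.05,0,0.419]
    - [1,-0.101,0.063,0,0.524]

```text
clock: 12.0
tcp_pos: [433.9, 105.5, 166.8]
ee_rot: [3.027, 0.84, 0.001]
ft_force: [0.6, -0.1, -4.0]
grip_width: 15.2
grip_force: 59.3
```

>>> play_rows:
  commands:
    - [1,-0.011,0.021,0,0.105]
    - [1,-0.022,0.042,0,0.21]
    - [1,-0.034,0.063,0,0.314]
    - [1,-0.045,0.084,0,0.419]
    - [1,-0.056,0.105,0,0.524]

```text
clock: 12.42
tcp_pos: [440.7, -13.3, 166.8]
ee_rot: [3.141, 0.027, 0.001]
ft_force: [1.0, 0.9, -3.3]
grip_width: 14.9
grip_force: 59.3
```

```bash
python3 -c "
from h import *
plan(440,-11.5,5,1.3)
p=camera_params('wrist');w=camera('wrist');cv2.imwrite('pics/wr5.png',w)
im=camera('top');cv2.imwrite('pics/top5.png',im)
def pj(p,X):
    c=np.array(p['R'])@np.array(X)+np.array(p['t']);return np.array([p['fx']*c[0]/c[2]+p['cx'],p['fy']*c[1]/c[2]+p['cy']]).round(1)
for n,X in dict(fl=[577,44,31],fr=[578,-66,31],end=[525,-11,172],e1=[525,24,172],e2=[525,-46,172]).items(): print(n,'wrist',pj(p,X),'top',pj(camera_params('top'),X))
cv2.imwrite('pics/w8.png',np.hstack([cv2.resize(w,(400,300)),cv2.resize(im[100:250,190:390],(400,300))]))
"
```

```text
t 12.42 pos [440.7 -13.3 166.8] yaw 1.0 w 14.9 gf 59.3 F [ 1.   0.9 -3.3] q7 -1.6
shift [-0.0007 -0.0019  0.1618] turn -0.005
fl wrist [208.3  47.1] top [265.2 168.9]
fr wrist [311.  48.] top [295.2 168. ]
end wrist [257.9  86.8] top [283.  174.4]
e1 wrist [201.1  85.8] top [272.5 174.6]
e2 wrist [314.5  87.9] top [293.5 174.1]
```

View pics/w8.png

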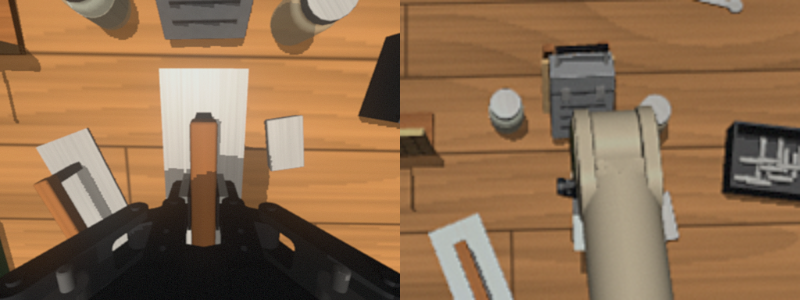

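The view shows the blade held level along x. Its front end runs from (160,70) to (248,69) and the leaning case's front bottom edge from (163,38) to (247,41), so they are centred on each other. The tin sits clear to the right at (285,140). I'm going down and sliding in.

>>> play_rows:
  commands:
    - [1,0,0,0.02,0]
    - [1,0,0,0.05,0]
    - [1,0,0,0.08,0]
    - [1,0,0,0.11,0]
    - [1,0,0,0.135,0]

```text
clock: 12.93
tcp_pos: [440.2, -11.7, 29.9]
ee_rot: [-3.141, -0.037, 0.0]
ft_force: [0.6, -0.8, -5.3]
grip_width: 15.1
grip_force: 59.4
```

>>> play_rows:
  commands:
    - [1,0,0,0.01,0]
    - [1,0,0,0.018,0]
    - [1,0,0,0.024,0]
    - [1,0,0,0.028,0]
    - [1,0,0,0.028,0]

```text
clock: 13.35
tcp_pos: [441.3, -12.3, 3.7]
ee_rot: [-3.141, -0.035, -0.001]
ft_force: [-0.1, -0.3, -2.6]
grip_width: 15.3
grip_force: 59.3
```

```bash
python3 -c "
from h import *
plan(508,-12.5,0,1.3)
p=camera_params('wrist');w=camera('wrist');cv2.imwrite('pics/wr6.png',w)
def pj(p,X):
    c=np.array(p['R'])@np.array(X)+np.array(p['t']);return np.array([p['fx']*c[0]/c[2]+p['cx'],p['fy']*c[1]/c[2]+p['cy']]).round(1)
for n,X in dict(fl=[577,44,31],fr=[578,-66,31],end=[525,-11,10]).items(): print(n,'wrist',pj(p,X))
g=cv2.cvtColor(w,cv2.COLOR_BGR2HSV)
for u in (235,262,290): print(u,[(v,g[v,u].tolist()) for v in range(0,100,3)])
"
```

```text
t 13.35 pos [441.3 -12.3   3.7] yaw 1.3 w 15.3 gf 59.3 F [-0.1 -0.3 -2.6] q7 -1.67
shift [0.0666 0.0017 0.0037] turn -0.001
fl wrist [149.  -33.3]
fr wrist [375.8 -29.9]
end wrist [260.1  87.8]
235 [(0, [14, 156, 136]), (3, [15, 156, 137]), (6, [14, 153, 135]), (9, [15, 154, 219]), (12, [14, 151, 220]), (15, [14, 151, 218]), (18, [14, 152, 215]), (21, [14, 154, 215]), (24, [15, 152, 200]), (27, [14, 154, 164]), (30, [14, 151, 133]), (33, [15, 158, 131]), (36, [14, 150, 158]), (39, [15, 150, 182]), (42, [14, 150, 190]), (45, [15, 151, 189]), (48, [14, 149, 190]), (51, [14, 151, 194]), (54, [14, 149, 198]), (57, [14, 148, 200]), (60, [14, 147, 199]), (63, [14, 148, 200]), (66, [14, 144, 202]), (69, [14, 141, 206]), (72, [14, 143, 202]), (75, [14, 144, 205]), (78, [14, 143, 210]), (81, [14, 140, 209]), (84, [14, 143, 211]), (87, [15, 67, 220]), (90, [36, 6, 231]), (93, [36, 5, 232]), (96, [41, 9, 232]), (99, [34, 9, 232])]
262 [(0, [14, 156, 136]), (3, [14, 154, 139]), (6, [15, 156, 137]), (9, [15, 156, 201]), (12, [15, 151, 218]), (15, [14, 153, 216]), (18, [15, 154, 213]), (21, [14, 1
[... 620 characters left out ...]
]), (6, [15, 155, 156]), (9, [15, 152, 221]), (12, [14, 153, 218]), (15, [15, 155, 214]), (18, [15, 154, 215]), (21, [14, 153, 214]), (24, [14, 152, 211]), (27, [14, 152, 179]), (30, [14, 147, 146]), (33, [15, 151, 123]), (36, [14, 151, 145]), (39, [14, 151, 171]), (42, [14, 153, 187]), (45, [14, 149, 188]), (48, [15, 151, 188]), (51, [15, 153, 188]), (54, [14, 146, 196]), (57, [15, 148, 197]), (60, [14, 145, 200]), (63, [14, 148, 202]), (66, [14, 148, 207]), (69, [14, 144, 203]), (72, [14, 142, 203]), (75, [14, 145, 206]), (78, [14, 145, 206]), (81, [14, 143, 208]), (84, [14, 142, 208]), (87, [13, 94, 220]), (90, [18, 13, 229]), (93, [19, 16, 230]), (96, [19, 16, 230]), (99, [21, 15, 228])]
```

>>> play_rows:
  commands:
    - [1,0.014,0,0,0]
    - [1,0.028,0,0,0]
    - [1,0.042,0.001,0,0]
    - [1,0.056,0.001,0,0]
    - [1,0.067,0.001,0,0]

```text
clock: 13.82
tcp_pos: [509.9, -12.1, 4.6]
ee_rot: [3.141, 0.034, 0.004]
ft_force: [-0.9, -0.2, -3.6]
grip_width: 15.0
grip_force: 59.4
```

>>> play_rows:
  commands:
    - [1,0,0,0.002,0]
    - [1,0,0,0.004,0]
    - [1,0,0,0.006,0]
    - [1,0,0,0.007,0]
    - [1,0,0,0.007,0]

```text
clock: 14.23
tcp_pos: [507.3, -12.1, -3.0]
ee_rot: [3.141, 0.034, -0.0]
ft_force: [-2.7, -0.1, 3.6]
grip_width: 14.8
grip_force: 60.3
```

```bash
python3 -c "
from h import *
plan(508,-12.5,-3,1.3)
p=camera_params('wrist');w=camera('wrist');cv2.imwrite('pics/wr7.png',w)
g=cv2.cvtColor(w,cv2.COLOR_BGR2HSV)
for u in (262,): print(u,[(v,g[v,u].tolist()) for v in range(0,130,4)])
for v in (60,): print(v,[(u,g[v,u].tolist()) for u in range(120,400,8)])
for z,uv in ((31,(262,40)),(0,(262,88))): print(onz(p,uv,z))
"
```

```text
t 14.23 pos [507.3 -12.1  -3. ] yaw 1.2 w 14.8 gf 60.3 F [-2.7 -0.1  3.6] q7 -1.7
shift [ 0.0007  0.0004 -0.    ] turn -0.001
262 [(0, [15, 13, 116]), (4, [23, 9, 112]), (8, [20, 14, 111]), (12, [23, 9, 113]), (16, [15, 5, 112]), (20, [12, 12, 103]), (24, [23, 14, 72]), (28, [10, 11, 67]), (32, [0, 0, 60]), (36, [15, 18, 87]), (40, [15, 6, 83]), (44, [24, 11, 114]), (48, [18, 11, 113]), (52, [30, 7, 112]), (56, [30, 7, 111]), (60, [15, 9, 113]), (64, [30, 9, 114]), (68, [24, 11, 111]), (72, [30, 11, 114]), (76, [23, 11, 90]), (80, [18, 18, 69]), (84, [30, 12, 87]), (88, [20, 7, 114]), (92, [25, 13, 117]), (96, [23, 9, 117]), (100, [15, 9, 118]), (104, [15, 13, 119]), (108, [19, 17, 120]), (112, [15, 17, 120]), (116, [18, 21, 156]), (120, [16, 20, 164]), (124, [18, 13, 240]), (128, [21, 14, 239])]
60 [(120, [15, 145, 228]), (128, [11, 24, 115]), (136, [15, 22, 116]), (144, [17, 20, 117]), (152, [11, 17, 118]), (160, [13, 15, 117]), (168, [9, 16, 115]), (176, [12, 11, 116]), (184, [30, 7, 109]), (192, [23, 9, 114]), (200, [12, 11, 115]), (208, [24, 11, 114]), (216, [23, 9, 112]), (224, [18, 11, 114]), (232, [8, 9, 114]), (240, [8, 9, 111]), (248, [20, 7, 115]), (256, [20, 7, 113]), (264, [12, 11, 112]), (272, [24, 11, 113]), (280, [26, 15, 117]), (288, [8, 9, 115]), (296, [18, 11, 114]), (304, [20, 7, 112]), (312, [30, 7, 111]), (320, [38, 9, 112]), (328, [23, 9, 113]), (336, [20, 7, 113]), (344, [25, 13, 120]), (352, [17, 15, 117]), (360, [20, 19, 118]), (368, [13, 15, 116]), (376, [17, 15, 116]), (384, [21, 16, 115]), (392, [17, 19, 119])]
[610.61142496 -11.30061308  31.        ]
[591.11595646 -11.98266421   0.        ]
```

```bash
python3 -c "
from h import *
p=camera_params('wrist');w=cv2.imread('pics/wr7.png');g=cv2.cvtColor(w,cv2.COLOR_BGR2HSV)
print([(v,g[v,262].tolist()[2]) for v in range(108,128)])
m=(g[...,1]<60)
for v in (60,80,100,110): 
    x=np.where(m[v])[0]; x=x[(x>90)&(x<440)];print(v,x.min(),x.max())
for v in (112,115,118,122): print(v,onz(p,(262,v),31).round(1),onz(p,(262,v),4).round(1))
"
```

```text
[(108, 120), (109, 120), (110, 121), (111, 121), (112, 120), (113, 125), (114, 149), (115, 157), (116, 156), (117, 159), (118, 159), (119, 155), (120, 164), (121, 207), (122, 237), (123, 241), (124, 240), (125, 239), (126, 240), (127, 240)]
60 126 402
80 139 388
100 153 374
110 159 367
112 [576.5 -12.1  31. ] [576.7 -12.3   4. ]
115 [575.  -12.1  31. ] [574.9 -12.3   4. ]
118 [573.4 -12.2  31. ] [573.1 -12.4   4. ]
122 [571.4 -12.2  31. ] [570.6 -12.4   4. ]
```

>>> play_rows:
  commands:
    - [0.9,0,0,0,0]
    - [0.8,0,0,0,0]
    - [0.7,0,0,0,0]
    - [0.6,0,0,0,0]
    - [0.6,0,0,0,0]

```text
clock: 14.7
tcp_pos: [507.9, -11.9, -3.6]
ee_rot: [-3.141, -0.034, -0.001]
ft_force: [0.3, -0.0, 0.1]
grip_width: 34.5
grip_force: 0.0
```

>>> play_rows:
  commands:
    - [0.6,0,0,-0.01,0]
    - [0.6,0,0,-0.03,0]
    - [0.6,0,0,-0.06,0]
    - [0.6,0,0,-0.09,0]
    - [0.6,0,0,-0.12,0]

```text
clock: 15.12
tcp_pos: [507.5, -11.8, 118.3]
ee_rot: [-3.141, -0.035, 0.0]
ft_force: [0.3, -0.8, 0.2]
grip_width: 34.3
grip_force: 0.0
```

>>> play_rows:
  commands:
    - [0.6,0,0,-0.02,-0.1]
    - [0.6,0,0,-0.04,-0.2]
    - [0.6,0,0,-0.06,-0.3]
    - [0.6,0,0,-0.08,-0.4]
    - [0.6,0,0,-0.09,-0.5]

```text
clock: 15.53
tcp_pos: [508.7, -11.7, 209.9]
ee_rot: [3.032, 0.818, 0.006]
ft_force: [1.2, -0.0, 1.1]
grip_width: 34.2
grip_force: 0.0
```

```bash
python3 -c "
from h import *
plan(697,-11.8,206,91.0)
w=camera('scene');cv2.imwrite('pics/sc8.png',w)
"
```

```text
t 15.53 pos [508.7 -11.7 209.9] yaw 30.2 w 34.2 gf 0.0 F [ 1.2 -0.   1.1] q7 -1.13
shift [0.1627 0.0948 0.0046] turn -1.061
```

>>> play_rows:
  commands:
    - [0.6,0.016,0.009,0,-0.106]
    - [0.6,0.032,0.019,0,-0.212]
    - [0.6,0.049,0.028,0,-0.318]
    - [0.6,0.065,0.038,0,-0.424]
    - [0.6,0.081,0.047,0,-0.53]

```text
clock: 16.0
tcp_pos: [602.1, -12.5, 206.2]
ee_rot: [-2.715, -1.58, 0.0]
ft_force: [0.9, -0.5, 0.6]
grip_width: 34.3
grip_force: 0.0
```

>>> play_rows:
  commands:
    - [0.6,0.009,0.016,0,-0.106]
    - [0.6,0.018,0.033,0,-0.212]
    - [0.6,0.028,0.049,0,-0.318]
    - [0.6,0.037,0.065,0,-0.424]
    - [0.6,0.046,0.081,0,-0.53]

```text
clock: 16.42
tcp_pos: [695.1, -12.5, 205.9]
ee_rot: [-2.206, -2.236, 0.001]
ft_force: [0.8, 1.0, 0.5]
grip_width: 33.8
grip_force: 0.0
```

>>> play_rows:
  commands:
    - [0.6,0,0,0,0]
    - [0.6,0,0,0,0]
    - [0.6,0,0,0,0]
    - [0.6,0,0,0,0]
    - [0.6,0,0,0,0]

```text
clock: 16.83
tcp_pos: [694.1, -12.6, 207.0]
ee_rot: [2.21, 2.232, 0.0]
ft_force: [0.2, -0.1, -0.9]
grip_width: 34.3
grip_force: 0.0
```

```bash
python3 -c "
from h import *
plan(697,-11.8,119.3,91.0)
p=camera_params('wrist');w=camera('wrist');cv2.imwrite('pics/wr9.png',w)
o=cv2.imread('pics/wr2.png')
for im in (o,w):
  g=cv2.cvtColor(im,cv2.COLOR_BGR2HSV)
  for v in (150,175,200): print(v,[int(g[v,u,2]) for u in range(200,320,4)])
print([onz(p,(u,175),173).round(1)[:2].tolist() for u in (250,260,270)])
"
```

```text
t 16.83 pos [694.1 -12.6 207. ] yaw 90.6 w 34.3 gf 0.0 F [ 0.2 -0.1 -0.9] q7 -0.16
shift [0.0008 0.0028 0.0877] turn -0.008
150 [134, 137, 191, 186, 188, 188, 188, 183, 184, 187, 188, 128, 67, 67, 84, 71, 159, 211, 207, 214, 209, 208, 211, 208, 201, 205, 212, 218, 223, 221]
175 [130, 131, 192, 186, 184, 185, 187, 186, 187, 185, 188, 155, 69, 65, 76, 65, 161, 204, 204, 205, 199, 201, 204, 210, 218, 224, 221, 219, 221, 219]
200 [100, 99, 104, 120, 118, 121, 121, 117, 118, 117, 122, 117, 97, 52, 57, 54, 88, 130, 112, 83, 87, 95, 223, 219, 219, 224, 212, 217, 216, 209]
150 [207, 134, 131, 170, 189, 189, 188, 190, 189, 186, 187, 188, 185, 123, 67, 72, 84, 69, 168, 206, 212, 210, 206, 211, 211, 202, 201, 209, 214, 221]
175 [98, 129, 130, 128, 192, 189, 186, 187, 184, 187, 188, 187, 189, 128, 70, 62, 75, 64, 137, 199, 207, 201, 199, 208, 205, 212, 219, 225, 218, 220]
200 [94, 99, 99, 101, 118, 121, 121, 120, 118, 119, 119, 117, 118, 116, 93, 54, 60, 56, 71, 128, 77, 86, 90, 161, 220, 214, 223, 220, 213, 219]
[[685.0, 7.6], [693.2, 7.6], [701.5, 7.7]]
```

>>> play_rows:
  commands:
    - [0.6,0.001,0.0015,0.025,-0.004]
    - [0.6,0.001,0.0015,0.05,-0.008]
    - [0.6,0.001,0.0015,0.07,-0.008]
    - [0.6,0.001,0.0015,0.08,-0.008]
    - [0.6,0.001,0.0015,0.0865,-0.008]
  squeeze: 25

```text
clock: 17.3
tcp_pos: [695.1, -11.8, 118.5]
ee_rot: [-2.2, -2.241, 0.003]
ft_force: [-0.3, -0.4, -0.8]
grip_width: 33.7
grip_force: 0.0
```

>>> play_rows:
  commands:
    - [0.65,0,0,0,0]
    - [0.7,0,0,0,0]
    - [0.75,0,0,0,0]
    - [0.8,0,0,0,0]
    - [0.85,0,0,0,0]

```text
clock: 17.72
tcp_pos: [697.1, -11.5, 121.4]
ee_rot: [2.199, 2.241, 0.003]
ft_force: [1.4, 0.3, 2.3]
grip_width: 13.3
grip_force: 17.8
```

>>> play_rows:
  commands:
    - [0.9,0,0,0,0]
    - [1,0,0,0,0]
    - [1,0,0,0,0]
    - [1,0,0,0,0]
    - [1,0,0,0,0]

```text
clock: 18.13
tcp_pos: [697.2, -11.4, 121.3]
ee_rot: [2.199, 2.241, 0.004]
ft_force: [2.7, -0.5, 5.5]
grip_width: 13.0
grip_force: 25.0
```

>>> play_rows:
  commands:
    - [1,0,-0.0076,-0.0028,0]
    - [1,0,-0.017,-0.0057,0]
    - [1,0,-0.0264,-0.0081,0]
    - [1,0,-0.036,-0.01,0]
    - [1,0,-0.0456,-0.0114,0]

```text
clock: 18.55
tcp_pos: [650.8, -12.7, 132.1]
ee_rot: [2.199, 2.241, 0.002]
ft_force: [1.2, -2.2, 5.1]
grip_width: 13.1
grip_force: 25.9
```

>>> play_rows:
  commands:
    - [1,0,-0.0065,-0.0007,0]
    - [1,0,-0.013,-0.0011,0]
    - [1,0,-0.018,-0.0012,0]
    - [1,0,-0.0228,-0.0013,0]
    - [1,0,-0.026,-0.0012,0]

```text
clock: 18.97
tcp_pos: [624.3, -13.3, 132.7]
ee_rot: [2.2, 2.242, 0.0]
ft_force: [1.1, -1.8, 5.4]
grip_width: 12.7
grip_force: 26.5
```

>>> play_rows:
  commands:
    - [1,0,-0.0015,0,0]
    - [1,0,-0.003,0,0]
    - [1,0,-0.0045,0,0]
    - [1,0,-0.0055,0.0002,0]
    - [1,0,-0.0055,0.0002,0]

```text
clock: 19.38
tcp_pos: [618.9, -13.2, 132.3]
ee_rot: [2.2, 2.242, -0.0]
ft_force: [-0.2, -2.3, 5.1]
grip_width: 13.0
grip_force: 26.6
```

```bash
python3 -c "
from h import *
plan(618,-12,133.7,91.0)
w=camera('scene');cv2.imwrite('pics/sc10.png',w)
"
```

```text
t 19.38 pos [618.9 -13.2 132.3] yaw 91.1 w 13.0 gf 26.6 F [-0.2 -2.3  5.1] q7 -0.17
shift [ 0.0012 -0.0009 -0.0014] turn 0.001
```

>>> play_rows:
  commands:
    - [1,0,-0.0005,-0.0005,0]
    - [1,0,-0.001,-0.001,0]
    - [1,0,-0.0015,-0.001,0]
    - [1,0,-0.002,-0.001,0]
    - [1,0,-0.002,-0.001,0]

```text
clock: 19.85
tcp_pos: [616.6, -12.8, 132.6]
ee_rot: [-2.199, -2.242, 0.001]
ft_force: [2.0, -1.2, -1.8]
grip_width: 12.8
grip_force: 25.8
```

>>> play_rows:
  commands:
    - [1,0,-0.0005,0,0]
    - [1,0,-0.001,0,0]
    - [1,0,-0.0015,0,0]
    - [1,0,-0.002,0,0]
    - [1,0,-0.002,0,0]

```text
clock: 20.27
tcp_pos: [614.7, -12.9, 133.0]
ee_rot: [-2.2, -2.242, 0.0]
ft_force: [0.9, -0.5, -3.6]
grip_width: 13.0
grip_force: 25.7
```

```bash
python3 -c "
from h import *
plan(618,-12,133.7,91.0)
p=camera_params('scene');w=camera('scene');cv2.imwrite('pics/sc11.png',w)
a=cv2.imread('pics/sc10.png')[120:260,180:300].astype(int);print(abs(a-w[120:260,180:300]).mean())
t=camera('top');cv2.imwrite('pics/top11.png',t)
"
```

```text
t 20.27 pos [614.7 -12.9 133. ] yaw 91.1 w 13.0 gf 25.7 F [ 0.9 -0.5 -3.6] q7 -0.17
shift [ 0.0009  0.0033 -0.0007] turn 0.002
3.1341666666666668
```

>>> play_rows:
  commands:
    - [1,0,0,0.0005,0]
    - [1,0,0,0.0008,0]
    - [1,0,-0.0005,0.0008,0]
    - [1,0,-0.001,0.0008,0]
    - [1,0,-0.001,0.0008,0]

```text
clock: 20.78
tcp_pos: [614.3, -13.1, 132.9]
ee_rot: [2.2, 2.242, 0.001]
ft_force: [2.2, -1.5, 1.7]
grip_width: 13.3
grip_force: 26.1
```

>>> play_rows:
  commands:
    - [1,0,-0.0005,0,0]
    - [1,0,-0.001,0,0]
    - [1,0,-0.0015,0,0]
    - [1,0,-0.0015,0,0]
    - [1,0,-0.0015,0,0]

```text
clock: 21.2
tcp_pos: [613.0, -13.2, 133.0]
ee_rot: [2.2, 2.242, 0.001]
ft_force: [3.4, -1.1, 5.1]
grip_width: 12.8
grip_force: 26.4
```

```bash
python3 -c "
from h import *
plan(618,-12,133.7,91.0)
P=camera_params('wrist');w=camera('wrist');cv2.imwrite('pics/wr12.png',w)
S=camera_params('scene');s=camera('scene');cv2.imwrite('pics/sc12.png',s)
# displacement of case top patch/body between scene images upright->now; edges by template match
g0=cv2.cvtColor(cv2.imread('pics/scene0.png'),6);g=cv2.cvtColor(s,6)
def pj(p,X):
    c=np.array(p['R'])@np.array(X)+np.array(p['t']);return np.array([p['fx']*c[0]/c[2]+p['cx'],p['fy']*c[1]/c[2]+p['cy']]).round(1)
for n,X in dict(rearbotL=(628,43,0),frontbotL=(568,43,0)).items(): print(n,pj(S,X))
# left side bottom-rear corner template
u,v=pj(S,(628,43,0)).astype(int)
for (du,dv,h) in((0,0,7),(-10,-3,6)):
  T=g0[v+dv-h:v+dv+h+1,u+du-h:u+du+h+1];R=cv2.matchTemplate(g[v+dv-h-12:v+dv+h+13,u+du-h-12:u+du+h+13],T,cv2.TM_CCOEFF_NORMED);_,m,_,l=cv2.minMaxLoc(R);print(m,l[0]-12,l[1]-12)
"
```

```text
t 21.2 pos [613.  -13.2 133. ] yaw 91.1 w 12.8 gf 26.4 F [ 3.4 -1.1  5.1] q7 -0.17
shift [ 0.0011  0.005  -0.0007] turn 0.001
rearbotL [230.  230.7]
frontbotL [242.2 221.5]
0.9929728507995605 0 0
0.9915348291397095 0 0
```

>>> play_rows:
  commands:
    - [0.9,0,0,0,0]
    - [0.8,0,0,0,0]
    - [0.7,0,0,0,0]
    - [0.6,0,0,0,0]
    - [0.6,0,0,0,0]

```text
clock: 21.72
tcp_pos: [611.7, -12.8, 131.7]
ee_rot: [-2.199, -2.242, 0.002]
ft_force: [-1.1, 0.0, -0.5]
grip_width: 34.2
grip_force: 0.0
```

>>> play_rows:
  commands:
    - [0.6,0,0,-0.01,0]
    - [0.6,0,0,-0.03,0]
    - [0.6,0,0,-0.06,0]
    - [0.6,0,0,-0.09,0]
    - [0.6,0,0,-0.12,0]

```text
clock: 22.13
tcp_pos: [612.0, -12.9, 254.3]
ee_rot: [-2.199, -2.242, 0.0]
ft_force: [0.1, -0.1, 0.6]
grip_width: 34.4
grip_force: 0.0
```

>>> play_rows:
  commands:
    - [0.6,0.03,0,-0.02,0]
    - [0.6,0.065,0,-0.02,0]
    - [0.6,0.1,0,-0.02,0]
    - [0.6,0.14,0,-0.02,0]
    - [0.6,0.18,0,-0.02,0]

```text
clock: 22.55
tcp_pos: [608.8, 168.0, 273.5]
ee_rot: [2.201, 2.241, 0.001]
ft_force: [0.1, 0.0, -0.4]
grip_width: 34.3
grip_force: 0.0
```

>>> play_rows:
  commands:
    - [0.6,0.035,0,0,0]
    - [0.6,0.07,0,0,0]
    - [0.6,0.105,0,0,0]
    - [0.6,0.105,0,0,0]
    - [0.6,0.105,0,0,0]

```text
clock: 22.97
tcp_pos: [605.4, 275.3, 272.5]
ee_rot: [-2.193, -2.247, 0.0]
ft_force: [0.9, -0.5, -0.1]
grip_width: 34.3
grip_force: 0.0
```

```bash
python3 -c "
from h import *
plan(618,-12,133.7,91.0)
P=camera_params('top');t=camera('top');cv2.imwrite('pics/top13.png',t)
S=camera_params('scene');s=camera('scene');cv2.imwrite('pics/sc13.png',s)
def pj(p,X):
    c=np.array(p['R'])@np.array(X)+np.array(p['t']);return np.array([p['fx']*c[0]/c[2]+p['cx'],p['fy']*c[1]/c[2]+p['cy']])
hs=cv2.cvtColor(t,cv2.COLOR_BGR2HSV)
print('pred handle',pj(P,(506,-12,63)),'near end',pj(P,(421,-12,4)),'front edge',pj(P,(568,-12,4)))
u,v=pj(P,(421,-12,4)).astype(int)
m=((hs[...,1]<60)).astype(np.uint8)
for du in(-8,-4,0,4,8): print(u+du,[int(x) for x in hs[v-12:v+8,u+du,1]],v-12)
for y in (v-5,v-15,v-30): print('row',y,[int(x) for x in hs[y,u-20:u+21,1]],u-20)
h,k=pj(P,(506,-12,63)).astype(int)
print('hand col',[hs[y,h].tolist() for y in range(k-28,k+29,2)],k-28)
# bar now vs start
u,v=pj(P,(598.6,-11,184.8)).astype(int)
g0=cv2.cvtColor(cv2.imread('pics/top0.png'),6);g=cv2.cvtColor(t,6)
print('bar col start',g0[v-12:v+13,u].tolist());print('bar col now',g[v-12:v+13,u].tolist(),v-12)
"
```

```text
t 22.97 pos [605.4 275.3 272.5] yaw 91.4 w 34.3 gf 0.0 F [ 0.9 -0.5 -0.1] q7 -0.61
shift [-0.2877  0.0057  0.1384] turn 0.007
pred handle [281.6166034 186.0024504] near end [281.48685624 211.83652636] front edge [280.13619042 172.52984309]
273 [82, 60, 52, 55, 56, 54, 57, 52, 54, 52, 54, 55, 57, 53, 56, 54, 55, 54, 55, 57] 199
277 [12, 6, 25, 67, 56, 56, 56, 53, 53, 58, 56, 51, 52, 56, 51, 54, 54, 56, 54, 56] 199
281 [194, 255, 57, 5, 5, 5, 6, 35, 71, 60, 57, 53, 55, 55, 53, 56, 56, 55, 54, 51] 199
285 [12, 6, 7, 9, 8, 10, 9, 7, 7, 7, 4, 11, 63, 138, 77, 43, 43, 50, 51, 54] 199
289 [6, 6, 7, 7, 7, 10, 8, 7, 11, 8, 5, 4, 79, 154, 151, 143, 138, 145, 143, 142] 199
row 206 [84, 100, 68, 61, 53, 57, 57, 55, 53, 53, 54, 52, 52, 53, 54, 52, 53, 56, 56, 66, 35, 10, 7, 11, 7, 8, 8, 8, 7, 9, 12, 118, 149, 138, 141, 144, 142, 141, 141, 142, 140] 261
row 196 [55, 56, 55, 55, 56, 49, 51, 85, 96, 87, 91, 85, 100, 67, 113, 25, 10, 7, 11, 39, 175, 164, 168, 137, 6, 3, 8, 11, 7, 6, 91, 151, 144, 144, 140, 139, 140, 140, 141, 142, 140] 261
row 181 [36, 123, 141, 145, 137, 142, 136, 142, 149, 164, 19, 4, 8, 12, 10, 10, 8, 5, 29, 172, 160, 162, 160, 11, 5, 8, 13, 8, 7, 74, 157, 145, 139, 144, 140, 142, 141, 141, 141, 139, 140] 261
hand col [[90, 3, 80], [105, 11, 46], [105, 13, 39], [105, 11, 46], [135, 11, 45], [45, 13, 39], [105, 53, 29], [12, 162, 159], [13, 159, 141], [13, 160, 139], [12, 160, 143], [13, 164, 140], [12, 163, 139], [12, 158, 139], [13, 166, 138], [13, 166, 137], [13, 169, 137], [13, 167, 133], [13, 169, 137], [12, 175, 121], [13, 181, 127], [0, 255, 12], [60, 5, 96], [50, 5, 152], [21, 35, 94], [17, 60, 110], [21, 53, 126], [21, 55, 140], [19, 56, 151]] 158
bar col start [101, 98, 101, 101, 101, 98, 96, 117, 162, 155, 145, 75, 16, 40, 7, 53, 98, 89, 82, 106, 160, 156, 155, 157, 142]
bar col now [97, 94, 105, 143, 138, 43, 20, 24, 38, 83, 85, 79, 102, 152, 142, 143, 146, 148, 140, 77, 39, 45, 38, 37, 46] 139
```

```bash
python3 -c "
from h import *
P=camera_params('top')
print([onz(P,uv,4).round(1)[:2].tolist() for uv in((271,181),(289.8,181),(291.5,206),(285,210.8))])
from plant import workorder
print(workorder.sign_off())
"
```

```text
[[536.7, 22.9], [535.1, -46.7], [441.6, -49.4], [424.5, -25.0]]
the job is handed in; nothing more can be done
None
```

The job is handed in at about 23 s. The case stands tilted about 5° on the blade, whose end is about 25 mm under the front and centred. The arm is clear, but no verdict came back.

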